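# Pack the last two coat knobs into the leaning round tin

### The arm

A 6-joint arm with a two-finger parallel gripper is mounted at the origin on the work surface. World frame = base frame: x ahead of the robot, y to its left, z up, the work surface at z = 0. Lengths are in m, angles in rad, forces in N, time in s.
With the tool pointing down it reaches from about 0.4 to 0.925 m from the base axis. Payload 3.4 kg.
Tool frame: the origin (TCP) lies at the very end of the fingers, on their centre line; the grasp point (between the pads) lies 19 mm behind it (r.pinch_z is the z of the grasp point in the tool frame, in m); z points along the fingers, y is the direction in which the jaws open and shut (so a half turn about z gives the same grasp; the last joint's range is limited). The gripper opens to 85 mm and grips with 20 to 120 N. Pads are 22 mm wide; open, the fingers measure 114 mm over their backs; the gripper's body (76 mm by 85 mm) begins 54 mm behind the grasp point. The pads swing forward as they close: fully open they stand 13 mm farther back than shut.
Start: joints at [1.101, 0.307, 1.506, -0, 1.328, -0.073], TCP at [0.222, 0.531, 0.231] pointing down, gripper open.
Joint ranges: [-3.12, 3.12], [-1.05, 2.28], [0.14, 2.33], [-1.42, 4.57], [0.1, 2.73], [-2.68, 2.68]. Speed limits (rad/s): [2.57, 2.57, 3.14, 3.14, 3.14, 3.14].

### API

Orientations are given as a unit quaternion [x, y, z, w].
In Python, from workcell import r gives the robot as it stands. The module is installed in compiled form; this text tells all that it offers.
- The arm moves only by the shell command python3 -m crank 'ROWS' [FORCE]. ROWS is JSON, a list of rows, each an object with "fingers": the finger opening in mm, from 0 to 85.4; "slide": the shift along the world's x, y, z in mm, a list of three; "rot": the turn, a rotation vector about the world's x, y, z in degrees, a list of three. In form: [{"fingers": fingers, "slide": [x, y, z], "rot": [rx, ry, rz]}, ...]. A call has 1 to 20 rows; each row is the pose to reach, as a shift and turn from the pose measured when the call began; what a row does not reach only later rows make up. A row lasts 1/10 s, in which the tool goes at most 50 mm and 8.59 degrees, less where a joint would pass 70% of its speed; a pose out of reach is approached as far as the arm can. A call with a gripper value outside its range is refused whole. The fingers move at their own pace and stop on an object; FORCE is the grip in N (left out, the last holds). Time passes only in rows, so rows that repeat a pose let the fingers close. It gives the time, the measured TCP pose, the force and the opening at its end, in the units of the state.
- r.read_state(): the state, without advancing time (a new reading comes with each control period).
- r.capture(name): name is "scene" or "top"; returns the picture (384x512x3 uint8, red, green, blue); there is no depth.
- r.camera_info(name): a dict with "mtx" (3x3 intrinsics, pixels), "world_from_camera" (4x4, takes a point from camera to world coordinates). Camera axes: x right, y down, z forward; pixel columns grow to the right and rows downward; lengths in m; the calibration is good to about 2 mm. A picture is of the moment at which its call begins. camera_info takes no time and is no camera call.
- r.finish_job(): hands the job in, once; it reports no verdict.
The state is a dict: "t": time; "joint_positions": joint angles; "dq": joint speeds; "joint_efforts": joint torques, N m; "ee_pos": TCP position; "ee_rot": TCP orientation; "ft_force": force on the tool from outside, world axes, zero at the start; "moment": the same for the moment, N m; "grip_width": finger opening in m.
Only numpy, scipy, OpenCV 4.12 (cv2) and the standard library are available. Lean on these libraries where they do the work, as an engineer would, in place of code of your own. Each camera call takes 0.05 s, during which the arm holds its last target.

### The job

Five of seven turned wooden coat knobs already stand in the round tin that leans against a block. Take the other two from the plywood board and pack them into the space left at the uphill side, so that all seven stand flat on the tin's floor in one close layer, one in the middle and six round it, none riding on another or on the wall, and let go. Leave the red cup and the tin's lid where they are.

Things in the scene. Friction and masses are not known exactly. Their poses are not given: they have to be found in the camera images.
- tin: Round open tin, bare metal, fixed; inside 196 mm across and 60 mm deep, wall 2.5 mm. It leans 25 degrees towards the robot, propped on a 46 mm wooden block, a 20 mm strip before its low edge. Origin: centre of the flat inner floor; z: the tin's axis, out of the mouth; x: uphill along the floor, away from the robot; y: level, to the left. Knobs stay where they are let go on this slope.
- tin_mouth (a point): Centre of the tin's mouth, 60 mm out from the floor's centre along the tin's axis. The rim's highest point is 144 mm above the bench. The uphill wall overhangs the free space, so a knob goes in along the tin's axis, with the tool leaning 25 degrees.
- board: Plywood board lying on the bench, 180 mm (x) by 220 mm (y), 12 mm thick; it cannot move. Two knobs stand upright on it, at least 70 mm apart. Origin: centre of the underside.
- knob_1: Turned brown wooden coat knob, one of seven alike: round base 60 mm across, 15 mm high; waist 23 mm; round head 32 mm across, straight from 32 to 52 mm above the underside; 58 mm high, 40 to 85 g, loose. Origin: centre of the underside; z up the stem. Stands in the tin from the start, loose, on the right at mid height, near the wall. The five leave room uphill for two more, side by side.
- knob_2: Turned brown wooden coat knob, one of seven alike: round base 60 mm across, 15 mm high; waist 23 mm; round head 32 mm across, straight from 32 to 52 mm above the underside; 58 mm high, 40 to 85 g, loose. Origin: centre of the underside; z up the stem. Stands in the tin from the start, loose, low on the right, near the wall. The five leave room uphill for two more, side by side.
- knob_3: Turned brown wooden coat knob, one of seven alike: round base 60 mm across, 15 mm high; waist 23 mm; round head 32 mm across, straight from 32 to 52 mm above the underside; 58 mm high, 40 to 85 g, loose. Origin: centre of the underside; z up the stem. Stands in the tin from the start, loose, low on the left, near the wall. The five leave room uphill for two more, side by side.
- knob_4: Turned brown wooden coat knob, one of seven alike: round base 60 mm across, 15 mm high; waist 23 mm; round head 32 mm across, straight from 32 to 52 mm above the underside; 58 mm high, 40 to 85 g, loose. Origin: centre of the underside; z up the stem. Stands in the tin from the start, loose, on the left at mid height, near the wall. The five leave room uphill for two more, side by side.
- knob_5: Turned brown wooden coat knob, one of seven alike: round base 60 mm across, 15 mm high; waist 23 mm; round head 32 mm across, straight from 32 to 52 mm above the underside; 58 mm high, 40 to 85 g, loose. Origin: centre of the underside; z up the stem. Stands in the tin from the start, loose, near the middle. The five leave room uphill for two more, side by side.
- knob_6: Turned brown wooden coat knob, one of seven alike: round base 60 mm across, 15 mm high; waist 23 mm; round head 32 mm across, straight from 32 to 52 mm above the underside; 58 mm high, 40 to 85 g, loose. Origin: centre of the underside; z up the stem. Stands upright on the plywood board at the start; to be packed in the tin.
- knob_7: Turned brown wooden coat knob, one of seven alike: round base 60 mm across, 15 mm high; waist 23 mm; round head 32 mm across, straight from 32 to 52 mm above the underside; 58 mm high, 40 to 85 g, loose. Origin: centre of the underside; z up the stem. Stands upright on the plywood board at the start; to be packed in the tin.
- cup: Red silicone cup standing on the bench beyond the work, 72 mm across at the mouth, 85 mm high, loose. Origin: centre of its underside. To be left alone.
- tin_lid: The tin's round metal lid lying on the bench beyond the work, 206 mm across, 18 mm high, loose. Origin: centre of its underside. To be left alone.
There are look-alikes about, which are no part of the job. Leave any purple or white look-alike of the knob_5 alone.

How it is judged:
By the outcome, as a careful person would: the job done as asked, in the order asked, and still so for the second after the job is handed in, with the robot touching nothing.
It also fails if it takes over 54 s, if anything falls off the work surface, if the arm or the gripper's body presses on something with over 40 N, if the wrist force passes 120 N, or if a joint passes its speed limit or range.

## Working session

There is one attempt and no reset: what is moved stays moved. The work goes in short steps, Python scripts to look and compute and a shell command to move; the robot and the scene stay as the last step left them, time stands still between calls to the robot, and variables do not carry over. Pictures are saved under pics/ and viewed, and the job is handed in when it is done.

```bash
mkdir -p pics
python3 - <<'E'
from workcell import r
import cv2,numpy as np
for n in("scene","top"):
    im=r.capture(n); cv2.imwrite(f"pics/{n}0.png",im[:,:,::-1]); 
    c=r.camera_info(n); print(n,np.round(c["mtx"],1).tolist(),np.round(c["world_from_camera"],3).tolist())
s=r.read_state(); print({k:np.round(v,3).tolist() for k,v in s.items()}, r.pinch_z)
E
```

```text
scene [[463.6, 0.0, 256.7], [0.0, 463.6, 198.0], [0.0, 0.0, 1.0]] [[-0.755, 0.556, -0.347, 0.957], [0.656, 0.637, -0.405, 0.375], [-0.004, -0.534, -0.846, 0.899], [0.0, 0.0, 0.0, 1.0]]
top [[441.3, 0.0, 257.8], [0.0, 441.3, 198.9], [0.0, 0.0, 1.0]] [[-0.014, -0.976, 0.219, 0.437], [-1.0, 0.015, 0.001, -0.038], [-0.004, -0.219, -0.976, 1.017], [0.0, 0.0, 0.0, 1.0]]
{'t': 0.1, 'joint_positions': [1.102, 0.307, 1.508, -0.0, 1.328, -0.073], 'dq': [0.001, -0.001, -0.002, 0.001, 0.001, -0.0], 'joint_efforts': [0.001, -45.853, -25.261, 0.0, 0.006, 0.0], 'ee_pos': [0.221, 0.53, 0.23], 'ee_rot': [0.197, 0.98, -0.001, -0.0], 'ft_force': [1.132, 0.003, 0.294], 'moment': [0.04, -0.018, 0.023], 'grip_width': 0.086} -0.0187
```

View pics/scene0.png

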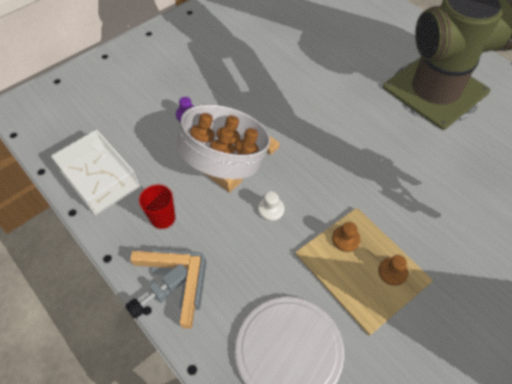

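View pics/top0.png

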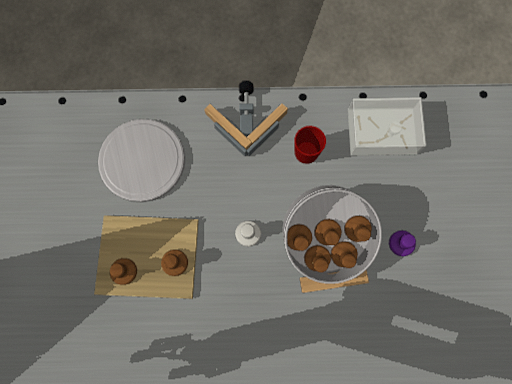

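Run:
```python
import cv2,numpy as np
t=cv2.imread("pics/top0.png");s=cv2.imread("pics/scene0.png")
a=cv2.resize(t[175:300,270:420],None,fx=5,fy=5,interpolation=cv2.INTER_CUBIC)[:600]
cv2.imwrite("pics/a.png",a)
b=cv2.resize(s[95:195,170:290],None,fx=6,fy=6,interpolation=cv2.INTER_CUBIC);cv2.imwrite("pics/b.png",b)
c=cv2.resize(t[210:300,90:200],None,fx=3.6,fy=3.6,interpolation=cv2.INTER_CUBIC)
d=cv2.resize(s[205:295,310:420],None,fx=3.6,fy=3.6,interpolation=cv2.INTER_CUBIC)
cv2.imwrite("pics/c.png",np.hstack([c,d]))
```

```text
(no output)
```

View pics/a.png

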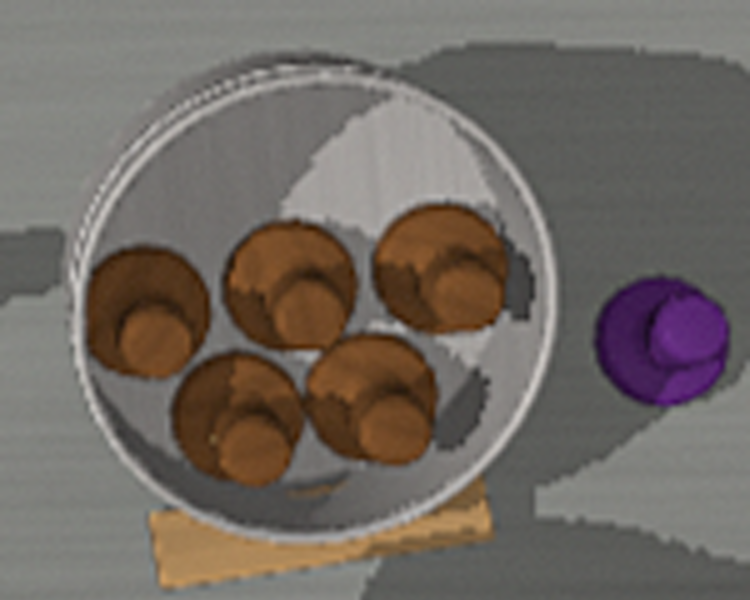

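View pics/b.png

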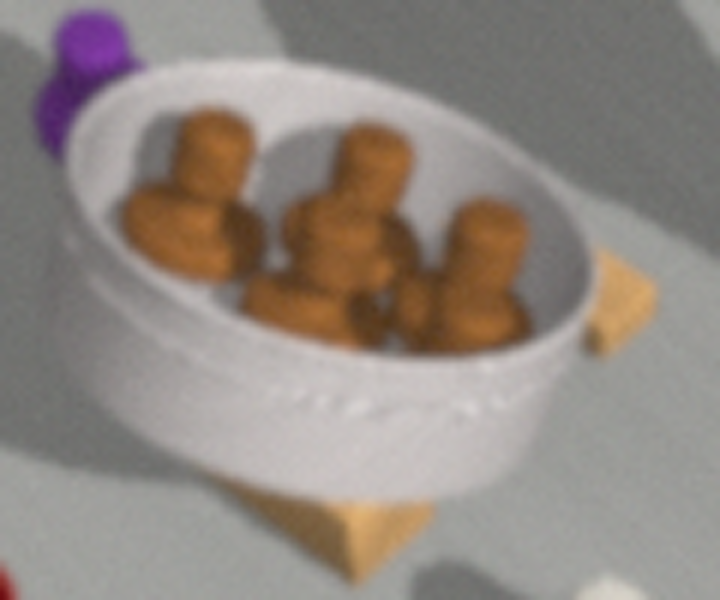

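View pics/c.png

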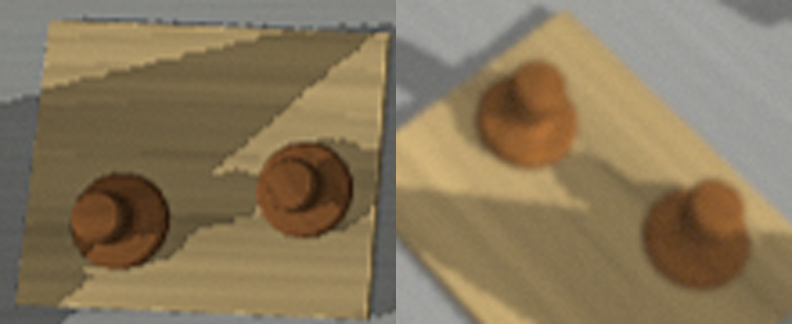

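```bash
cat > h.py <<'E'
import numpy as np,cv2
from workcell import r
def cam(n):
    c=r.camera_info(n); return np.array(c["mtx"]),np.array(c["world_from_camera"])
C={n:cam(n) for n in("scene","top")}
def ray(n,px):
    K,T=C[n]; px=np.atleast_2d(px).astype(float)
    d=np.c_[px,np.ones(len(px))]@np.linalg.inv(K).T@T[:3,:3].T
    return T[:3,3],d
def onplane(n,px,p0,nrm):
    o,d=ray(n,px); return o+d*(((p0-o)@nrm)/(d@nrm))[:,None]
def proj(n,P):
    K,T=C[n]; q=(np.atleast_2d(P)-T[:3,3])@T[:3,:3]; q=q@K.T; return q[:,:2]/q[:,2:]
def tri(pt,ps):
    A=[];b=[]
    M=0;v=0
    for n,p in(("top",pt),("scene",ps)):
        o,d=ray(n,p); d=d[0]/np.linalg.norm(d[0]); Q=np.eye(3)-np.outer(d,d); M=M+Q; v=v+Q@o
    X=np.linalg.solve(M,v)
    return X,[np.round(proj(n,X)[0]-p,1).tolist() for n,p in(("top",pt),("scene",ps))]
def tinR(psi,t=np.radians(25)):
    x=np.array([np.cos(psi)*np.cos(t),np.sin(psi)*np.cos(t),np.sin(t)]);y=np.array([-np.sin(psi),np.cos(psi),0]);return np.c_[x,y,np.cross(x,y)]
E
python3 - <<'E'
from h import *
from scipy.optimize import least_squares
t=cv2.imread("pics/top0.png");s=cv2.imread("pics/scene0.png")
# strip yaw
for px in [(160,588),(490,540)]: print(onplane("top",np.array([px[0]/5+270-.4,px[1]/5+175-.4]),np.array([0,0,.02]),np.array([0,0,1.]))[0].round(4))
# bright rim along rays
g=cv2.GaussianBlur(cv2.cvtColor(t,cv2.COLOR_BGR2GRAY),(0,0),.6).astype(np.float32)
c0=np.array([332.6,236.2]);pts=[]
for a in np.radians(np.arange(0,360,4)):
    rr=np.arange(43,51,.1); xy=c0+rr[:,None]*[np.cos(a),np.sin(a)]
    v=cv2.remap(g,xy[:,0].astype(np.float32).reshape(1,-1),xy[:,1].astype(np.float32).reshape(1,-1),cv2.INTER_LINEAR)[0]
    i=v.argmax(); pts.append((*xy[i],rr[i],v[i]))
pts=np.array(pts); print(cv2.fitEllipse(pts[:,:2].astype(np.float32)))
print(pts[::5,2].round(1))
def f(p,R=.0992):
    Rm=tinR(p[2]); ctr=np.array([p[0],p[1],.144-.1005*np.sin(np.radians(25))])
    P=onplane("top",pts[:,:2],ctr,Rm[:,2]); return np.linalg.norm(P-ctr,axis=1)-p[3]
q=least_squares(f,[.55,-.2,.1,.0992],loss="soft_l1",f_scale=.001); print(q.x.round(4),np.degrees(q.x[2]),np.std(q.fun))
for psi in(0.,.07,.145,.2):
    q2=least_squares(lambda p:f([p[0],p[1],psi,p[2]]),[.55,-.2,.099],loss="soft_l1",f_scale=.001);print(psi,q2.x.round(4),np.sqrt((q2.fun**2).mean()))
E
```

```text
[ 0.4478 -0.1308  0.02  ]
[ 0.4665 -0.278   0.02  ]
((331.8685607910156, 236.80345153808594), (90.74506378173828, 95.47660827636719), 69.58330535888672)
[47.4 46.2 45.3 45.  45.5 46.5 48.1 48.5 48.5 47.6 46.7 45.6 45.3 45.9
 46.9 43.4 47.6 47.9]
[ 0.5574 -0.1913  0.1064  0.0999] 6.094767734937175 0.002231040389798227
0.0 [ 0.5572 -0.1906  0.0993] 0.002078447911462215
0.07 [ 0.5574 -0.191   0.0997] 0.0021951122428738646
0.145 [ 0.5575 -0.1915  0.1001] 0.0023818840134156045
0.2 [ 0.5576 -0.1918  0.1004] 0.002550817952608484
```

```bash
cat >> h.py <<'E'
PSI=.126; RT=tinR(PSI); MOUTH=np.array([.5575,-.1914,.144-.1005*np.sin(np.radians(25))]); FLOOR=MOUTH-.06*RT[:,2]
def circ(c,R,rad,h):
    a=np.linspace(0,2*np.pi,60); return c+h*R[:,2]+rad*(np.outer(np.cos(a),R[:,0])+np.outer(np.sin(a),R[:,1]))
def draw(n,im,items,x0,x1,y0,y1,f,out):
    o=cv2.resize(im[y0:y1,x0:x1],None,fx=f,fy=f,interpolation=cv2.INTER_CUBIC)
    for P,col in items:
        q=((proj(n,P)-[x0,y0]+.5)*f-.5); cv2.polylines(o,[np.round(q).astype(np.int32)],True,col,1,cv2.LINE_AA)
    cv2.imwrite(out,o)
E
python3 - <<'E'
from h import *
from scipy.optimize import least_squares
t=cv2.imread("pics/top0.png");s=cv2.imread("pics/scene0.png")
print("floor",FLOOR.round(4))
def knobfit(pts,base,R,h=.012):
    pl=base+h*R[:,2]; P=(onplane("top",pts,pl,R[:,2])-base)@R
    q=least_squares(lambda c:np.hypot(P[:,0]-c[0],P[:,1]-c[1])-.03,P[:,:2].mean(0)+[-.01,0]); return q.x,q.fun
T={4:[(86,312),(210,307),(148,245),(103,264),(190,264)],5:[(222,285),(357,283),(290,219),(241,240),(338,240)],1:[(373,268),(508,270),(440,203),(393,221),(488,224)],3:[(171,418),(302,418),(237,350),(189,371),(284,371)],2:[(306,400),(438,400),(372,333),(325,351),(420,355)]}
items=[(circ(FLOOR,RT,.098,.06),(0,255,0)),(circ(FLOOR,RT,.098,0),(0,255,255))]
for k,v in T.items():
    px=(np.array(v)+.5)/5-.5+[270,175]
    c,res=knobfit(px,FLOOR,RT); print(k,(c*1000).round(1),"r",round(np.hypot(*c)*1000,1),"ang",np.degrees(np.arctan2(c[1],c[0])).round(0),(res*1000).round(1))
    B=FLOOR+RT[:,:2]@c; items+= [(circ(B,RT,.03,.012),(255,0,0)),(circ(B,RT,.016,.052),(255,255,0))]
draw("top",t,items,270,420,175,295,5,"pics/o1.png");draw("scene",s,items,170,290,95,195,6,"pics/o2.png")
# board knobs, c.png 3.6x of t[210:,90:]
I=np.eye(3);it=[]
D={"L":[(72,220),(168,220),(120,172),(85,188),(155,188),(152,255),(87,255),(120,268)],"R":[(257,188),(352,188),(305,142),(270,157),(340,157),(338,222),(271,222),(305,237)]}
for k,v in D.items():
    px=(np.array(v)+.5)/3.6-.5+[90,210]
    c,res=knobfit(px,np.array([0,0,.012]),I,.010); print(k,c.round(4),(res*1000).round(1))
    B=np.array([*c,.012]); it+= [(circ(B,I,.03,.012),(255,0,0)),(circ(B,I,.016,.052),(255,255,0))]
draw("top",t,it,90,200,210,300,3.6,"pics/c1.png");draw("scene",s,it,310,420,205,295,3.6,"pics/c2.png")
cv2.imwrite("pics/o3.png",np.hstack([cv2.imread("pics/c1.png"),cv2.imread("pics/c2.png")]))
E
```

```text
floor [ 0.5827 -0.1882  0.0471]
4 [-5.1 63.9] r 64.1 ang 95.0 [-3.1 -2.2  1.1  0.2 -1.2]
5 [-1.6  0.7] r 1.8 ang 158.0 [-0.5  0.2  0.3  0.3 -0.7]
1 [ -3.8 -66.1] r 66.2 ang -93.0 [-0.6  0.8  0.1  0.9 -1. ]
3 [-57.8  29.8] r 65.1 ang 153.0 [-1.  -0.3  0.5  0.1 -0.9]
2 [-58.6 -30.8] r 66.2 ang -152.0 [-1.   0.4  0.2  0.8 -1.1]
L [0.5003 0.2664] [-0.3 -0.1 -0.5  0.2 -1.6  0.3 -1.4 -0.5]
R [0.5178 0.1523] [-0.3 -0.5 -0.9 -0.1 -0.9 -0.3 -1.4 -0.4]
```

View pics/o1.png

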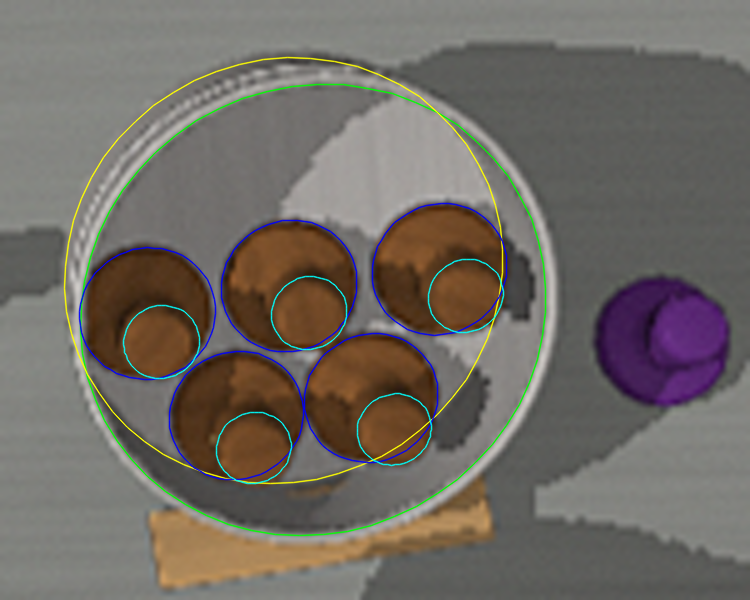

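View pics/o2.png

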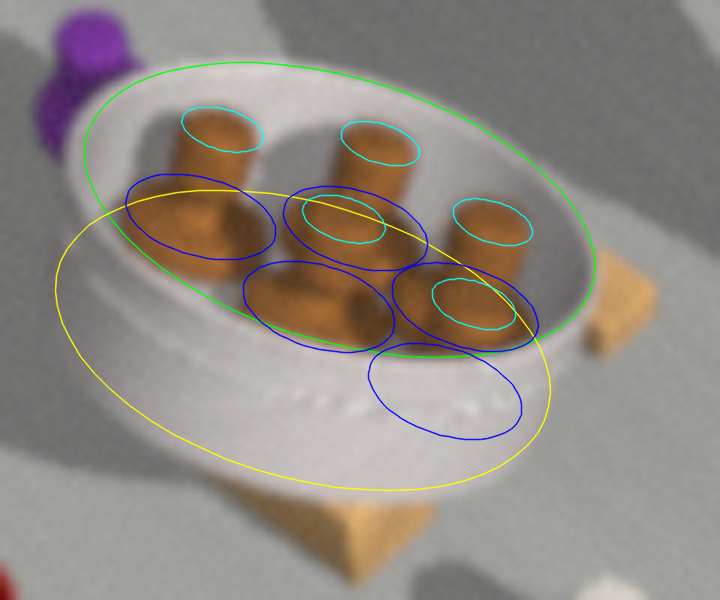

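View pics/o3.png

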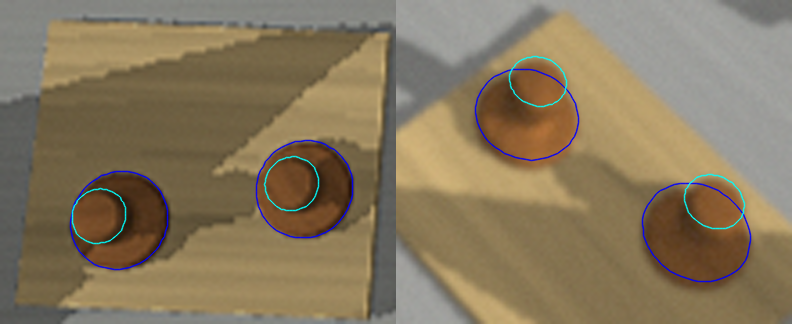

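```bash
python3 -m crank '[{"fingers":85,"slide":[279,-264,-90],"rot":[0,0,0]},{"fingers":85,"slide":[279,-264,-90],"rot":[0,0,0]},{"fingers":85,"slide":[279,-264,-90],"rot":[0,0,0]},{"fingers":85,"slide":[279,-264,-90],"rot":[0,0,0]},{"fingers":85,"slide":[279,-264,-90],"rot":[0,0,0]},{"fingers":85,"slide":[279,-264,-90],"rot":[0,0,0]},{"fingers":85,"slide":[279,-264,-90],"rot":[0,0,0]},{"fingers":85,"slide":[279,-264,-90],"rot":[0,0,0]},{"fingers":85,"slide":[279,-264,-90],"rot":[0,0,0]},{"fingers":85,"slide":[279,-264,-90],"rot":[0,0,0]},{"fingers":85,"slide":[279,-264,-90],"rot":[0,0,0]},{"fingers":85,"slide":[279,-264,-90],"rot":[0,0,0]}]' 40
python3 -c "
from workcell import r
s=r.read_state();print(s['ee_pos'],s['ee_rot'],r.pinch_z,s['joint_positions'])"
```

```text
t: 1.3
ee_pos: [0.4994, 0.267, 0.1408]
ee_rot: [0.196, 0.981, -0.001, -0.0]
ft_force: [0.8, 0.0, 0.6]
grip_width: 0.0849
[0.49939702 0.26701849 0.1407553 ] [ 1.95766275e-01  9.80650239e-01 -7.41093109e-04 -3.52849708e-04] -0.0187 [ 4.16947754e-01  3.78493974e-01  1.64674229e+00 -8.95195854e-04
  1.11778729e+00 -7.59378492e-01]
```

```bash
python3 -m crank '[{"fingers":85,"slide":[1,-0.5,-40],"rot":[0,0,0]},{"fingers":85,"slide":[1,-0.5,-80],"rot":[0,0,0]},{"fingers":85,"slide":[1,-0.5,-107],"rot":[0,0,0]},{"fingers":85,"slide":[1,-0.5,-107],"rot":[0,0,0]},{"fingers":85,"slide":[1,-0.5,-107],"rot":[0,0,0]}]' 40
python3 - <<'E'
from h import *
cv2.imwrite("pics/t1.png",r.capture("top")[:,:,::-1]);s=r.capture("scene")[:,:,::-1];cv2.imwrite("pics/s1.png",np.ascontiguousarray(s))
E
```

```text
t: 1.8
ee_pos: [0.4998, 0.2675, 0.0341]
ee_rot: [0.195, 0.981, -0.001, -0.001]
ft_force: [-0.4, -0.3, -0.4]
grip_width: 0.085
```

View pics/s1.png

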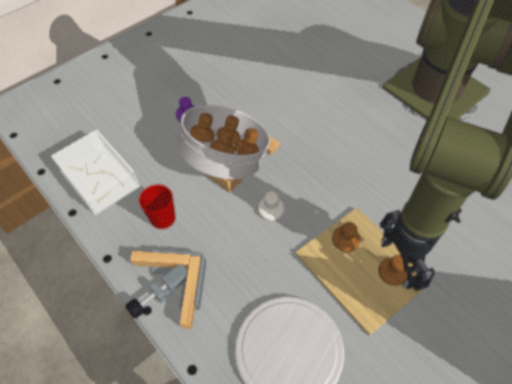

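The fingers straddle the board's near knob at about (395,270). The free slots uphill are still clear, so I'm closing and lifting.

```bash
python3 -m crank '[{"fingers":28,"slide":[0,0,0],"rot":[0,0,0]},{"fingers":28,"slide":[0,0,0],"rot":[0,0,0]},{"fingers":28,"slide":[0,0,0],"rot":[0,0,0]},{"fingers":28,"slide":[0,0,0],"rot":[0,0,0]},{"fingers":28,"slide":[0,0,0],"rot":[0,0,0]},{"fingers":28,"slide":[0,0,0],"rot":[0,0,0]},{"fingers":28,"slide":[0,0,0],"rot":[0,0,0]},{"fingers":28,"slide":[0,0,0],"rot":[0,0,0]},{"fingers":28,"slide":[0,0,0],"rot":[0,0,0]},{"fingers":28,"slide":[0,0,0],"rot":[0,0,0]}]' 40; python3 -m crank '[{"fingers":28,"slide":[0,0,40],"rot":[0,0,0]},{"fingers":28,"slide":[0,0,80],"rot":[0,0,0]},{"fingers":28,"slide":[0,0,120],"rot":[0,0,0]},{"fingers":28,"slide":[0,0,160],"rot":[0,0,0]},{"fingers":28,"slide":[0,0,200],"rot":[0,0,0]},{"fingers":28,"slide":[0,0,200],"rot":[0,0,0]}]'
cat > goto.py <<'E'
from h import *
from scipy.spatial.transform import Rotation as Ro
import sys
# args: tin x,y (mm), jaw angle deg in tin plane (from tin y), heights of TCP over floor mm
x,y,ang=map(float,sys.argv[1:4])
s=r.read_state(); R0=Ro.from_quat(s["ee_rot"])
a=np.radians(ang); j=-np.sin(a)*RT[:,0]+np.cos(a)*RT[:,1]
best=None
for sg in(1,-1):
    yt=j*sg; zt=-RT[:,2]; xt=np.cross(yt,zt); q=Ro.from_matrix(np.c_[xt,yt,zt])
    rv=np.degrees((q*R0.inv()).as_rotvec()); print("rot",rv.round(1).tolist(),np.linalg.norm(rv).round(1))
for h in map(float,sys.argv[4:]):
    P=FLOOR+RT@(np.array([x,y,h])/1000); print(h,"slide",((P-s["ee_pos"])*1000).round(1).tolist(),P.round(4).tolist())
print("axis",RT.round(4).tolist(),s["joint_positions"].round(2))
E
python3 goto.py 54.5 -33 -31 110 22
```

```text
t: 2.9
ee_pos: [0.5019, 0.2679, 0.0363]
ee_rot: [0.195, 0.981, 0.001, 0.001]
ft_force: [-1.7, -0.7, 6.2]
grip_width: 0.0309
t: 3.5
ee_pos: [0.5054, 0.2693, 0.2426]
ee_rot: [0.195, 0.981, 0.004, 0.006]
ft_force: [1.4, 0.2, -1.1]
grip_width: 0.0309
rot [3.1, -24.0, -1.3] 24.2
rot [-39.6, -5.7, 174.3] 178.8
110.0 slide [84.3, -489.9, -72.7] [0.5897, -0.2206, 0.1699]
22.0 slide [121.2, -485.3, -152.4] [0.6266, -0.2159, 0.0901]
axis [[0.8991, -0.1257, -0.4193], [0.1139, 0.9921, -0.0531], [0.4226, 0.0, 0.9063]] [ 0.42  0.29  1.51 -0.    1.33 -0.76]
```

```bash
python3 -m crank '[{"fingers":28,"slide":[0,0,0],"rot":[0,0,0]},{"fingers":28,"slide":[0,0,0],"rot":[0,0,0]}]'
python3 - <<'E'
from h import *
a=np.ascontiguousarray(r.capture("top")[:,:,::-1]);s=np.ascontiguousarray(r.capture("scene")[:,:,::-1])
cv2.imwrite("pics/t2f.png",a);cv2.imwrite("pics/s2f.png",s)
cv2.imwrite("pics/m2.png",np.hstack([cv2.resize(a[200:330,60:190],None,fx=3,fy=3),cv2.resize(s[200:330,330:460],None,fx=3,fy=3)]))
E
```

```text
t: 3.7
ee_pos: [0.5051, 0.2692, 0.2421]
ee_rot: [0.195, 0.981, 0.004, 0.006]
ft_force: [-0.7, -0.0, -1.2]
grip_width: 0.031
```

View pics/m2.png

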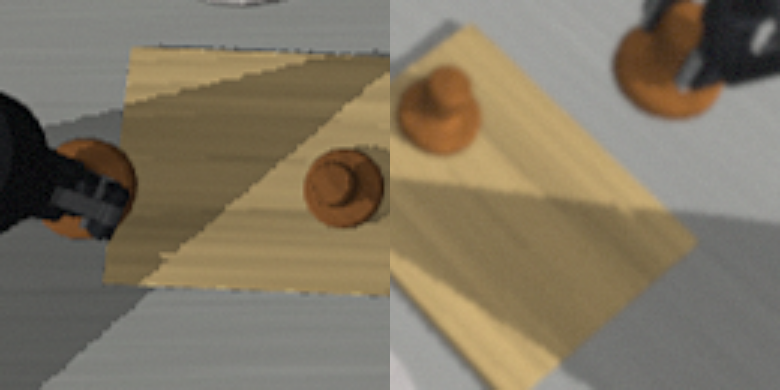

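View pics/s2f.png

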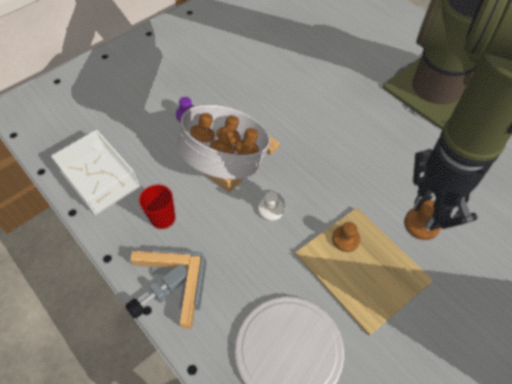

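Run:
```python
from h import *
from scipy.spatial.transform import Rotation as Ro
s=r.read_state();R=Ro.from_quat(s["ee_rot"]).as_matrix();R[:,1:]*=-1
B=s["ee_pos"]-.0225*R[:,2]
print(B,R[:,2])
it=[(circ(B,R,.03,h),c) for h,c in((0,(0,255,0)),(.012,(255,0,0)))]+[(circ(B,R,.016,.052),(255,255,0))]
draw("top",cv2.imread("pics/t2f.png"),it,60,140,220,300,5,"pics/x.png");draw("scene",cv2.imread("pics/s2f.png"),it,390,470,180,260,5,"pics/y.png")
cv2.imwrite("pics/m3.png",np.hstack([cv2.imread("pics/x.png"),cv2.imread("pics/y.png")]))
```

```text
[0.50472763 0.26896374 0.21846979] [-0.01128846 -0.00411233  0.99992783]
```

View pics/m3.png

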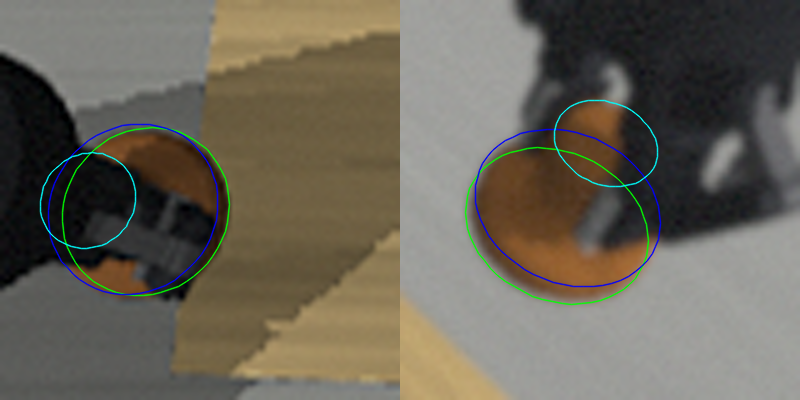

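```bash
python3 -m crank '[{"fingers":28,"slide":[10,-50,0],"rot":[0.5,-4,-0.2]},{"fingers":28,"slide":[20,-100,0],"rot":[1,-8,-0.4]},{"fingers":28,"slide":[30,-145,0],"rot":[1.5,-12,-0.6]},{"fingers":28,"slide":[40,-190,0],"rot":[2,-16,-0.8]},{"fingers":28,"slide":[50,-235,0],"rot":[2.5,-20,-1]},{"fingers":28,"slide":[58,-280,0],"rot":[3.1,-24,-1.3]},{"fingers":28,"slide":[65,-325,0],"rot":[3.1,-24,-1.3]},{"fingers":28,"slide":[70,-370,0],"rot":[3.1,-24,-1.3]},{"fingers":28,"slide":[75,-415,0],"rot":[3.1,-24,-1.3]},{"fingers":28,"slide":[80,-455,0],"rot":[3.1,-24,-1.3]},{"fingers":28,"slide":[84,-490,-20],"rot":[3.1,-24,-1.3]},{"fingers":28,"slide":[84,-490,-50],"rot":[3.1,-24,-1.3]},{"fingers":28,"slide":[84,-490,-50],"rot":[3.1,-24,-1.3]},{"fingers":28,"slide":[84,-490,-50],"rot":[3.1,-24,-1.3]},{"fingers":28,"slide":[84,-490,-50],"rot":[3.1,-24,-1.3]}]';python3 goto.py 54.5 -33 -31 110 60 22
```

```text
t: 5.3
ee_pos: [0.5888, -0.2205, 0.1916]
ee_rot: [0.201, 0.956, 0.07, 0.204]
ft_force: [1.4, 0.5, 0.3]
grip_width: 0.0311
rot [0.1, -0.1, 0.0] 0.1
rot [-75.3, -9.4, 163.2] 180.0
110.0 slide [0.9, -0.1, -21.8] [0.5897, -0.2206, 0.1699]
60.0 slide [21.8, 2.6, -67.1] [0.6106, -0.2179, 0.1246]
22.0 slide [37.8, 4.6, -101.5] [0.6266, -0.2159, 0.0901]
axis [[0.8991, -0.1257, -0.4193], [0.1139, 0.9921, -0.0531], [0.4226, 0.0, 0.9063]] [-0.59  0.27  1.77  0.39  0.8  -1.98]
```

```bash
python3 -m crank '[{"fingers":28,"slide":[1,0,-22],"rot":[0,0,0]},{"fingers":28,"slide":[1,0,-22],"rot":[0,0,0]},{"fingers":28,"slide":[1,0,-22],"rot":[0,0,0]}]'
cat > look.py <<'E'
from h import *
import sys
from scipy.spatial.transform import Rotation as Ro
tag=sys.argv[1]
s=r.read_state();R=Ro.from_quat(s["ee_rot"]).as_matrix();R[:,1:]*=-1
B=s["ee_pos"]-.0225*R[:,2]; print("tin coords of base",((B-FLOOR)@RT*1000).round(1))
it=[(circ(B,R,.03,h),c) for h,c in((0,(0,255,0)),(.012,(255,0,0)))]+[(circ(B,R,.016,.052),(255,255,0)),(circ(FLOOR,RT,.098,.06),(0,255,0))]
for n,b,f in(("top",(270,420,160,300),4),("scene",(160,290,65,195),4)):
    im=np.ascontiguousarray(r.capture(n)[:,:,::-1]); cv2.imwrite(f"pics/{n}{tag}.png",im)
    draw(n,im,it if len(sys.argv)<3 else [],*b,f,f"pics/{n}{tag}o.png")
a,b=cv2.imread(f"pics/top{tag}o.png"),cv2.imread(f"pics/scene{tag}o.png")
m=np.hstack([a[:520],b[:520]]); cv2.imwrite(f"pics/m{tag}.png",cv2.resize(m,(800,int(m.shape[0]*800/m.shape[1])),interpolation=cv2.INTER_AREA))
E
python3 look.py 4
```

```text
t: 5.6
ee_pos: [0.5901, -0.2197, 0.1706]
ee_rot: [0.201, 0.956, 0.07, 0.204]
ft_force: [1.1, 0.9, -0.5]
grip_width: 0.0313
tin coords of base [ 55.3 -32.2  88. ]
```

View pics/m4.png

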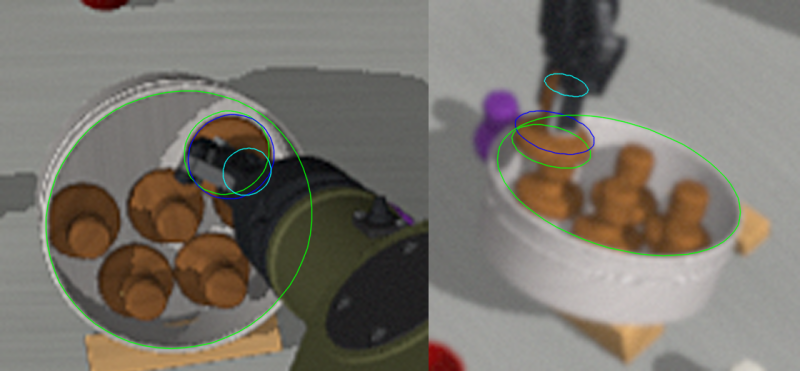

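```bash
python3 -m crank '[{"fingers":28,"slide":[8,0.5,-20],"rot":[0,0,0]},{"fingers":28,"slide":[17,1.5,-40],"rot":[0,0,0]},{"fingers":28,"slide":[25,2.5,-57],"rot":[0,0,0]},{"fingers":28,"slide":[30,3,-67],"rot":[0,0,0]},{"fingers":28,"slide":[33,3.4,-73],"rot":[0,0,0]},{"fingers":28,"slide":[34.5,3.5,-76],"rot":[0,0,0]},{"fingers":28,"slide":[34.5,3.5,-76],"rot":[0,0,0]}]';python3 look.py 5
```

```text
t: 6.4
ee_pos: [0.6254, -0.217, 0.0955]
ee_rot: [0.201, 0.955, 0.07, 0.205]
ft_force: [0.0, -0.5, -0.0]
grip_width: 0.0309
tin coords of base [ 55.6 -34.    4.9]
```

View pics/m5.png

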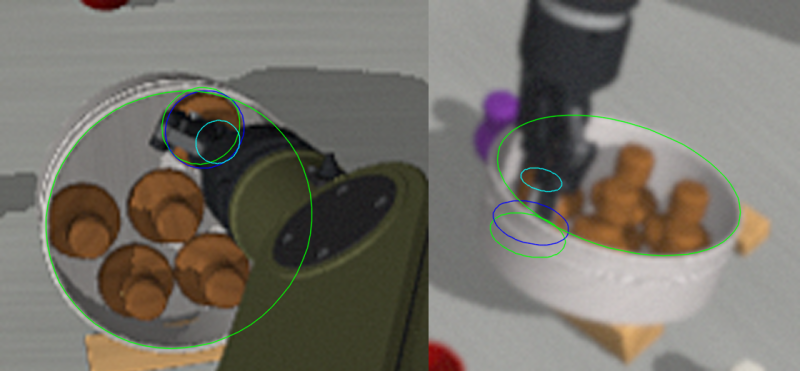

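```bash
python3 -m crank '[{"fingers":28,"slide":[0,1,-2.5],"rot":[0,0,0]},{"fingers":28,"slide":[0.2,1,-4],"rot":[0,0,0]},{"fingers":28,"slide":[0.4,1,-5],"rot":[0,0,0]},{"fingers":28,"slide":[0.5,1,-5.5],"rot":[0,0,0]},{"fingers":28,"slide":[0.5,1,-5.5],"rot":[0,0,0]}]';python3 goto.py 54.5 -33 -31 22
```

```text
t: 7.0
ee_pos: [0.6258, -0.2161, 0.0904]
ee_rot: [0.201, 0.955, 0.07, 0.205]
ft_force: [-0.0, 0.6, -0.9]
grip_width: 0.0309
rot [0.2, 0.1, -0.0] 0.2
rot [-75.5, -9.3, 163.0] 179.9
22.0 slide [0.8, 0.2, -0.2] [0.6266, -0.2159, 0.0901]
axis [[0.8991, -0.1257, -0.4193], [0.1139, 0.9921, -0.0531], [0.4226, 0.0, 0.9063]] [-0.54  0.44  1.83  0.5   0.58 -2.08]
```

```bash
python3 -m crank '[{"fingers":28,"slide":[0.4,0,-1],"rot":[0,0,0]},{"fingers":28,"slide":[0.6,0,-1.5],"rot":[0,0,0]},{"fingers":28,"slide":[0.6,0,-1.5],"rot":[0,0,0]}]'
```

```text
t: 7.3
ee_pos: [0.6261, -0.2162, 0.0899]
ee_rot: [0.201, 0.955, 0.07, 0.206]
ft_force: [-5.3, -0.1, 7.0]
grip_width: 0.0309
```

```bash
python3 -m crank '[{"fingers":38,"slide":[0,0,0],"rot":[0,0,0]},{"fingers":42,"slide":[0,0,0],"rot":[0,0,0]},{"fingers":42,"slide":[0,0,0],"rot":[0,0,0]},{"fingers":42,"slide":[0,0,0],"rot":[0,0,0]}]';python3 look.py 6
```

```text
t: 7.7
ee_pos: [0.6262, -0.2162, 0.0897]
ee_rot: [0.201, 0.955, 0.07, 0.206]
ft_force: [-0.2, 0.6, 0.3]
grip_width: 0.0422
tin coords of base [ 53.9 -33.3  -0.7]
```

View pics/m6.png

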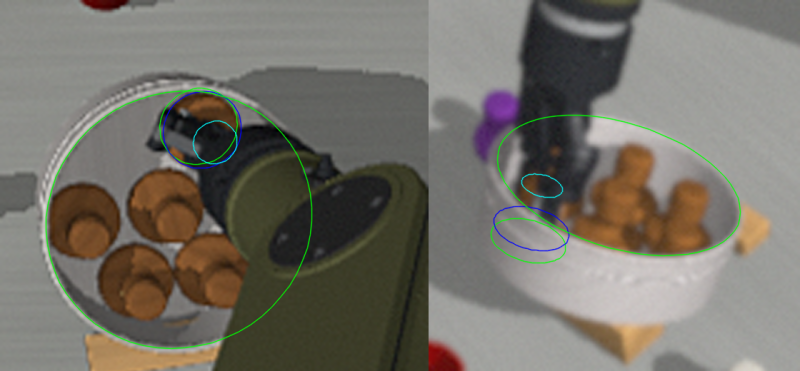

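```bash
python3 -m crank '[{"fingers":43,"slide":[-4,-0.5,9],"rot":[0,0,0]},{"fingers":43,"slide":[-13,-1.5,27],"rot":[0,0,0]},{"fingers":43,"slide":[-25,-3,54],"rot":[0,0,0]},{"fingers":43,"slide":[-42,-5,91],"rot":[0,0,0]},{"fingers":60,"slide":[-55,-7,130],"rot":[0,0,0]},{"fingers":85,"slide":[-65,30,160],"rot":[0,0,0]},{"fingers":85,"slide":[-75,80,160],"rot":[0,0,0]},{"fingers":85,"slide":[-85,130,160],"rot":[0,0,0]},{"fingers":85,"slide":[-95,180,160],"rot":[-1,8,0.4]},{"fingers":85,"slide":[-100,230,150],"rot":[-2,16,0.8]},{"fingers":85,"slide":[-105,280,130],"rot":[-3,24,1.3]},{"fingers":85,"slide":[-108,330,100],"rot":[-3,24,1.3]},{"fingers":85,"slide":[-108,368,70],"rot":[-3,24,1.3]},{"fingers":85,"slide":[-108,368,50],"rot":[-3,24,1.3]},{"fingers":85,"slide":[-108,368,50],"rot":[-3,24,1.3]},{"fingers":85,"slide":[-108,368,50],"rot":[-3,24,1.3]},{"fingers":85,"slide":[-108,368,50],"rot":[-3,24,1.3]}]';python3 look.py 7 n
python3 - <<'E'
from h import *
from scipy.spatial.transform import Rotation as Ro
s=r.read_state();print(s["joint_positions"].round(2))
y=Ro.from_quat(s["ee_rot"]).as_matrix()[:,1]
j=np.array([y[0],y[1],0]);j/=np.linalg.norm(j);z=np.array([0,0,-1.])
q=Ro.from_matrix(np.c_[np.cross(j,z),j,z]);print(np.degrees((q*Ro.from_quat(s["ee_rot"]).inv()).as_rotvec()).round(2),np.degrees(np.arctan2(j[1],j[0])))
E
```

```text
t: 9.5
ee_pos: [0.5193, 0.151, 0.1413]
ee_rot: [0.195, 0.981, 0.004, 0.008]
ft_force: [-0.0, 1.1, 0.3]
grip_width: 0.085
tin coords of base [ 12.3 344.6  73.3]
[ 0.2   0.34  1.72  0.    1.07 -0.97]
[-0.3   1.06  0.01] 67.48429224440909
```

View pics/m7.png

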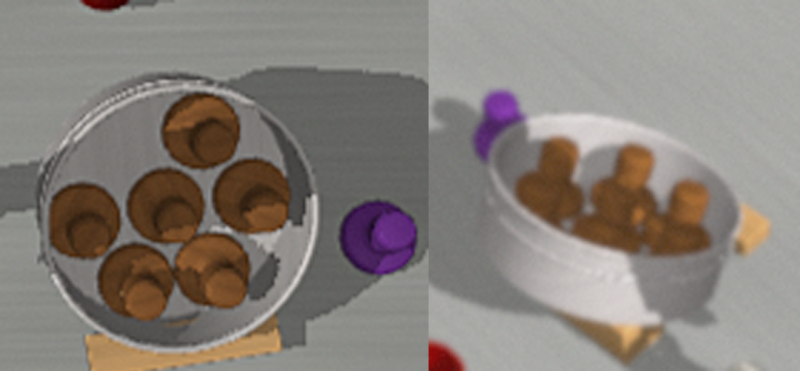

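View pics/top7.png

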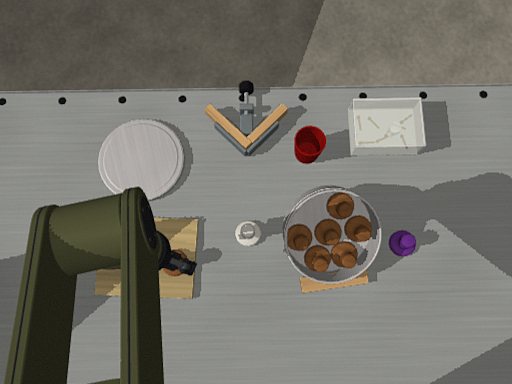

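```bash
python3 -c "
import cv2
a=cv2.imread('pics/top7.png')[175:295,270:420];cv2.imwrite('pics/a7.png',cv2.resize(a,None,fx=5,fy=5,interpolation=cv2.INTER_CUBIC))"
```

```text
(no output)
```

View pics/a7.png

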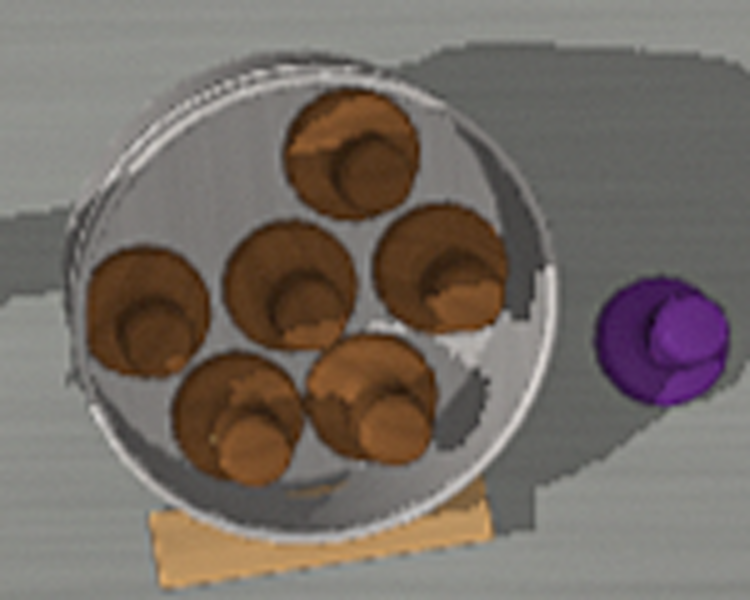

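Run:
```python
from h import *
from scipy.optimize import least_squares
v=[(283,155),(419,155),(351,87),(302,108),(400,108),(351,219)]
px=(np.array(v)+.5)/5-.5+[270,175]
P=(onplane("top",px,FLOOR+.012*RT[:,2],RT[:,2])-FLOOR)@RT
q=least_squares(lambda c:np.hypot(P[:,0]-c[0],P[:,1]-c[1])-.03,P[:,:2].mean(0));c=q.x*1000;print(c,q.fun*1000)
K={4:(-5.1,63.9),5:(-1.6,.7),6:c}
def gaps(p): return [98-30-np.hypot(*p)]+[np.hypot(*(np.array(p)-k))-60 for k in K.values()]
best=max(((min(gaps((x,y))),x,y) for x in np.arange(45,65,.5) for y in np.arange(20,50,.5)));print(best,np.round(gaps(best[1:]),1))
```

```text
[ 53.5812513  -31.64730577] [-0.55681404  0.21470977 -0.32546344  0.08566255 -0.93405526 -0.92138714]
(np.float64(4.4798418112203535), np.float64(53.0), np.float64(35.0)) [4.5 4.9 4.5 6.6]
```

```bash
python3 -m crank '[{"fingers":85,"slide":[-1.5,1.3,-20],"rot":[-0.3,1,0]},{"fingers":85,"slide":[-1.5,1.3,-50],"rot":[-0.3,1,0]},{"fingers":85,"slide":[-1.5,1.3,-85],"rot":[-0.3,1,0]},{"fingers":85,"slide":[-1.5,1.3,-106],"rot":[-0.3,1,0]},{"fingers":85,"slide":[-1.5,1.3,-106],"rot":[-0.3,1,0]},{"fingers":85,"slide":[-1.5,1.3,-106],"rot":[-0.3,1,0]}]'
python3 -m crank '[{"fingers":28,"slide":[0,0,0],"rot":[0,0,0]},{"fingers":28,"slide":[0,0,0],"rot":[0,0,0]},{"fingers":28,"slide":[0,0,0],"rot":[0,0,0]},{"fingers":28,"slide":[0,0,0],"rot":[0,0,0]},{"fingers":28,"slide":[0,0,0],"rot":[0,0,0]},{"fingers":28,"slide":[0,0,0],"rot":[0,0,0]},{"fingers":28,"slide":[0,0,0],"rot":[0,0,0]},{"fingers":28,"slide":[0,0,0],"rot":[0,0,0]},{"fingers":28,"slide":[0,0,0],"rot":[0,0,0]},{"fingers":28,"slide":[0,0,0],"rot":[0,0,0]},{"fingers":28,"slide":[0,0,0],"rot":[0,0,0]}]'
python3 -m crank '[{"fingers":28,"slide":[0,0,40],"rot":[0,0,0]},{"fingers":28,"slide":[0,0,80],"rot":[0,0,0]},{"fingers":28,"slide":[0,0,120],"rot":[0,0,0]},{"fingers":28,"slide":[0,0,160],"rot":[0,0,0]},{"fingers":28,"slide":[0,0,190],"rot":[0,0,0]},{"fingers":28,"slide":[0,0,200],"rot":[0,0,0]},{"fingers":28,"slide":[0,0,200],"rot":[0,0,0]}]'
python3 goto.py 53.5 35 33 110 22
python3 goto.py 53.5 35 20 110 22|head -2
python3 - <<'E'
from h import *
from scipy.spatial.transform import Rotation as Ro
s=r.read_state();R=Ro.from_quat(s["ee_rot"]).as_matrix();R[:,1:]*=-1
B=s["ee_pos"]-.0225*R[:,2]
it=[(circ(B,R,.03,h),c) for h,c in((0,(0,255,0)),(.012,(255,0,0)))]+[(circ(B,R,.016,.052),(255,255,0))]
for n,f in(("top","x"),("scene","y")):
    p=proj(n,B)[0].astype(int); im=np.ascontiguousarray(r.capture(n)[:,:,::-1])
    draw(n,im,it,p[0]-40,p[0]+40,p[1]-40,p[1]+40,5,f"pics/{f}.png")
cv2.imwrite("pics/m8.png",np.hstack([cv2.imread("pics/x.png"),cv2.imread("pics/y.png")]))
E
```

```text
t: 10.2
ee_pos: [0.5181, 0.1517, 0.0353]
ee_rot: [0.196, 0.981, -0.0, 0.0]
ft_force: [0.3, -0.3, 0.6]
grip_width: 0.0851
t: 11.3
ee_pos: [0.5187, 0.1519, 0.0363]
ee_rot: [0.196, 0.981, 0.0, 0.001]
ft_force: [0.3, -0.2, 6.6]
grip_width: 0.0309
t: 12.0
ee_pos: [0.5195, 0.152, 0.2377]
ee_rot: [0.196, 0.981, 0.001, 0.003]
ft_force: [0.7, -0.0, -0.4]
grip_width: 0.031
rot [-11.0, -23.7, 61.7] 67.0
rot [27.5, -12.0, -115.0] 118.8
110.0 slide [60.7, -305.3, -68.3] [0.5802, -0.1532, 0.1695]
22.0 slide [97.6, -300.6, -148.0] [0.6171, -0.1486, 0.0897]
axis [[0.8991, -0.1257, -0.4193], [0.1139, 0.9921, -0.0531], [0.4226, 0.0, 0.9063]] [ 0.21  0.25  1.57 -0.    1.31 -0.97]
rot [-8.0, -24.3, 48.9] 55.2
rot [30.1, -9.3, -127.6] 131.4
```

View pics/m8.png

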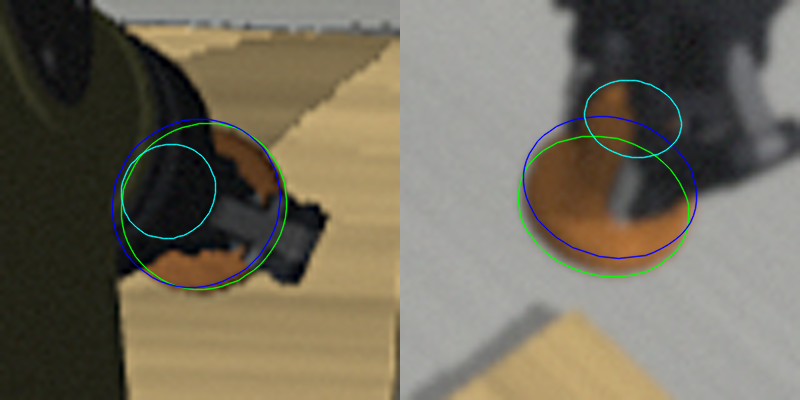

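```bash
python3 -m crank '[{"fingers":28,"slide":[4,-20,5],"rot":[1.8,-0.8,-7.7]},{"fingers":28,"slide":[8,-40,10],"rot":[3.7,-1.6,-15.3]},{"fingers":28,"slide":[12,-60,10],"rot":[5.5,-2.4,-23]},{"fingers":28,"slide":[16,-80,10],"rot":[7.3,-3.2,-30.7]},{"fingers":28,"slide":[20,-100,10],"rot":[9.2,-4,-38.3]},{"fingers":28,"slide":[24,-120,10],"rot":[11,-4.8,-46]},{"fingers":28,"slide":[28,-140,10],"rot":[12.8,-5.6,-53.7]},{"fingers":28,"slide":[32,-160,10],"rot":[14.7,-6.4,-61.3]},{"fingers":28,"slide":[36,-180,10],"rot":[16.5,-7.2,-69]},{"fingers":28,"slide":[40,-200,10],"rot":[18.3,-8,-76.7]},{"fingers":28,"slide":[44,-220,10],"rot":[20.2,-8.8,-84.3]},{"fingers":28,"slide":[48,-240,10],"rot":[22,-9.6,-92]},{"fingers":28,"slide":[52,-260,10],"rot":[23.8,-10.4,-99.7]},{"fingers":28,"slide":[56,-282,0],"rot":[25.7,-11.2,-107.3]},{"fingers":28,"slide":[61,-305,-20],"rot":[27.5,-12,-115]},{"fingers":28,"slide":[61,-305,-40],"rot":[27.5,-12,-115]},{"fingers":28,"slide":[61,-305,-45],"rot":[27.5,-12,-115]},{"fingers":28,"slide":[61,-305,-45],"rot":[27.5,-12,-115]},{"fingers":28,"slide":[61,-305,-45],"rot":[27.5,-12,-115]}]'; python3 goto.py 53.5 35 33 110 60 28 22; python3 look.py 9
```

```text
t: 14.0
ee_pos: [0.5787, -0.153, 0.1895]
ee_rot: [0.916, 0.336, 0.212, 0.046]
ft_force: [-0.4, 1.2, 0.3]
grip_width: 0.0313
rot [75.5, 10.1, -163.1] 180.0
rot [-0.3, 0.0, -0.1] 0.3
110.0 slide [1.6, -0.2, -20.1] [0.5802, -0.1532, 0.1695]
60.0 slide [22.5, 2.5, -65.4] [0.6012, -0.1506, 0.1241]
28.0 slide [35.9, 4.2, -94.4] [0.6146, -0.1489, 0.0951]
22.0 slide [38.5, 4.5, -99.8] [0.6171, -0.1486, 0.0897]
axis [[0.8991, -0.1257, -0.4193], [0.1139, 0.9921, -0.0531], [0.4226, 0.0, 0.9063]] [-0.48  0.22  1.85  0.38  0.74  0.15]
tin coords of base [ 60.6  35.5 106.3]
```

View pics/m9.png

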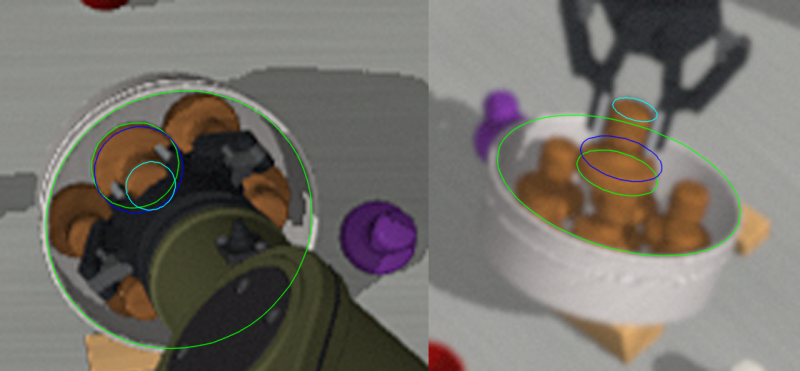

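```bash
python3 -m crank '[{"fingers":28,"slide":[1.6,0,-20],"rot":[-0.3,0,0]},{"fingers":28,"slide":[8,0.5,-34],"rot":[-0.3,0,0]},{"fingers":28,"slide":[15,1.5,-49],"rot":[-0.3,0,0]},{"fingers":28,"slide":[22.5,2.5,-65],"rot":[-0.3,0,0]},{"fingers":28,"slide":[29,3.3,-80],"rot":[-0.3,0,0]},{"fingers":28,"slide":[33,3.8,-88],"rot":[-0.3,0,0]},{"fingers":28,"slide":[36,4.2,-94],"rot":[-0.3,0,0]},{"fingers":28,"slide":[36,4.2,-94],"rot":[-0.3,0,0]}]'; python3 goto.py 53.5 35 33 22; python3 look.py 10
```

```text
t: 14.9
ee_pos: [0.6156, -0.1489, 0.0966]
ee_rot: [0.916, 0.337, 0.212, 0.049]
ft_force: [0.5, -0.3, -1.0]
grip_width: 0.0309
rot [-75.6, -9.6, 162.9] 179.8
rot [0.0, 0.1, -0.2] 0.2
22.0 slide [1.5, 0.3, -6.9] [0.6171, -0.1486, 0.0897]
axis [[0.8991, -0.1257, -0.4193], [0.1139, 0.9921, -0.0531], [0.4226, 0.0, 0.9063]] [-0.44  0.39  1.9   0.47  0.52  0.05]
tin coords of base [55.1 34.9  6.4]
```

View pics/m10.png

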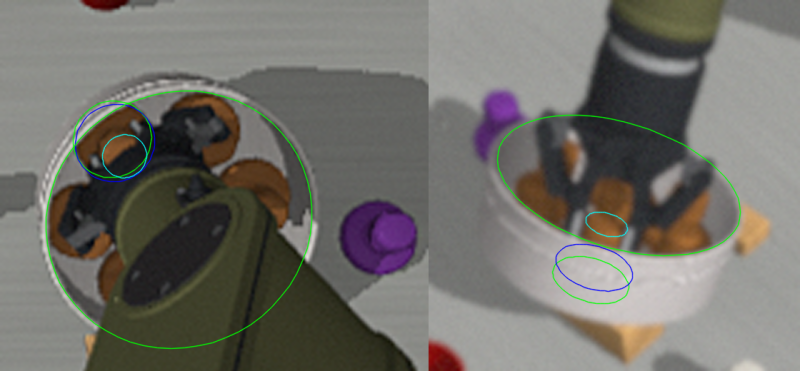

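```bash
python3 -m crank '[{"fingers":28,"slide":[0.4,0.1,-2.5],"rot":[0,0,0]},{"fingers":28,"slide":[0.8,0.2,-4.5],"rot":[0,0,0]},{"fingers":28,"slide":[1.2,0.3,-6],"rot":[0,0,0]},{"fingers":28,"slide":[1.2,0.3,-6],"rot":[0,0,0]}]'; python3 goto.py 53.5 35 33 22|sed -n 3p
```

```text
t: 15.4
ee_pos: [0.6166, -0.1488, 0.0911]
ee_rot: [0.916, 0.337, 0.212, 0.049]
ft_force: [0.2, 0.1, -0.5]
grip_width: 0.0311
22.0 slide [0.5, 0.3, -1.4] [0.6171, -0.1486, 0.0897]
```

```bash
python3 -m crank '[{"fingers":28,"slide":[0.4,0.3,-1.2],"rot":[0,0,0]},{"fingers":28,"slide":[0.6,0.3,-1.8],"rot":[0,0,0]},{"fingers":28,"slide":[0.6,0.3,-1.8],"rot":[0,0,0]}]'
```

```text
t: 15.7
ee_pos: [0.6173, -0.1486, 0.0901]
ee_rot: [0.916, 0.337, 0.213, 0.049]
ft_force: [-2.3, -0.5, 4.8]
grip_width: 0.0311
```

```bash
python3 -m crank '[{"fingers":36,"slide":[0,0,0],"rot":[0,0,0]},{"fingers":40,"slide":[0,0,0],"rot":[0,0,0]},{"fingers":40,"slide":[0,0,0],"rot":[0,0,0]},{"fingers":40,"slide":[0,0,0],"rot":[0,0,0]}]'; python3 -m crank '[{"fingers":40,"slide":[-4,-0.5,9],"rot":[0,0,0]},{"fingers":40,"slide":[-13,-1.5,27],"rot":[0,0,0]},{"fingers":40,"slide":[-25,-3,54],"rot":[0,0,0]},{"fingers":40,"slide":[-42,-5,91],"rot":[0,0,0]},{"fingers":40,"slide":[-60,20,130],"rot":[0,0,0]},{"fingers":40,"slide":[-80,70,160],"rot":[0,0,0]},{"fingers":40,"slide":[-100,120,180],"rot":[0,0,0]},{"fingers":40,"slide":[-120,170,180],"rot":[0,0,0]},{"fingers":40,"slide":[-140,220,180],"rot":[0,0,0]},{"fingers":40,"slide":[-150,260,180],"rot":[0,0,0]},{"fingers":40,"slide":[-150,260,180],"rot":[0,0,0]},{"fingers":40,"slide":[-150,260,180],"rot":[0,0,0]}]'; python3 look.py 11 n
python3 -c "
import cv2
a=cv2.imread('pics/top11.png')[175:295,270:420];cv2.imwrite('pics/a11.png',cv2.resize(a,None,fx=5,fy=5,interpolation=cv2.INTER_CUBIC))
a=cv2.imread('pics/scene11.png')[95:195,170:290];cv2.imwrite('pics/b11.png',cv2.resize(a,None,fx=6,fy=6,interpolation=cv2.INTER_CUBIC))"
```

```text
t: 16.1
ee_pos: [0.6173, -0.1486, 0.0899]
ee_rot: [0.916, 0.337, 0.213, 0.049]
ft_force: [0.2, -0.2, 0.2]
grip_width: 0.0403
t: 17.3
ee_pos: [0.4657, 0.1138, 0.2706]
ee_rot: [0.915, 0.339, 0.213, 0.049]
ft_force: [0.7, 0.7, 0.3]
grip_width: 0.0399
tin coords of base [ 23.7 314.4 213. ]
```

View pics/a11.png

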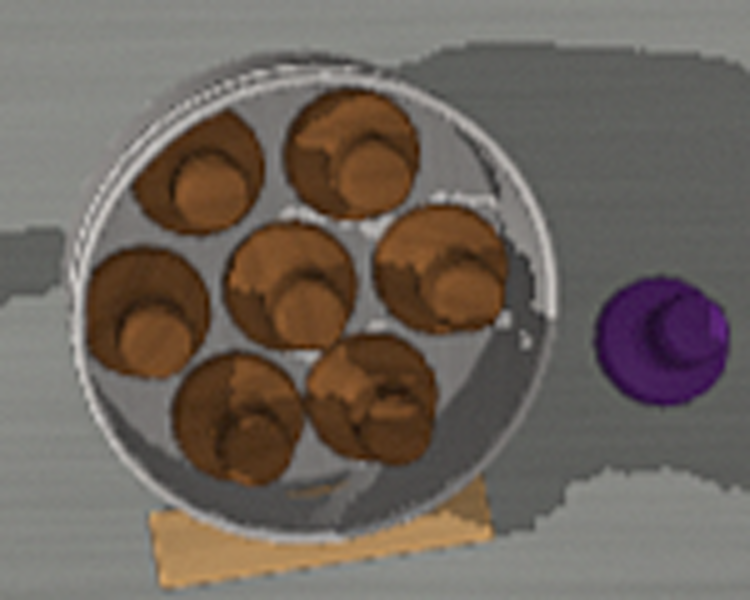

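View pics/b11.png

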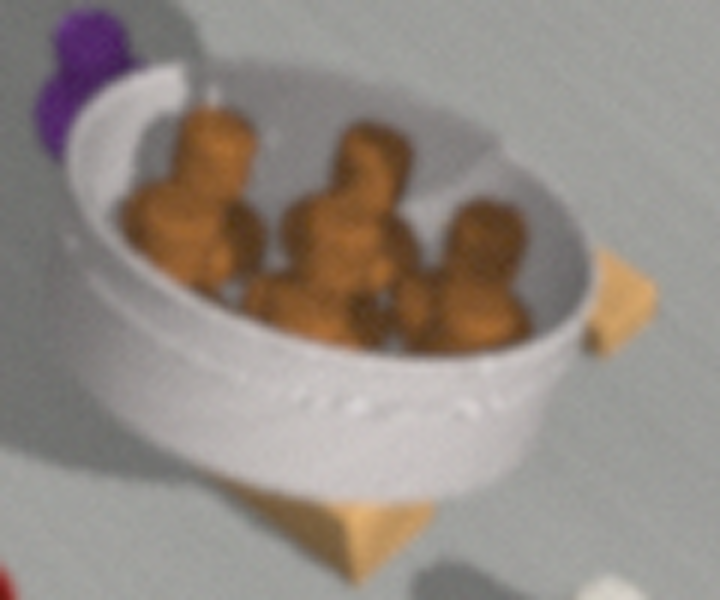

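View pics/top11.png

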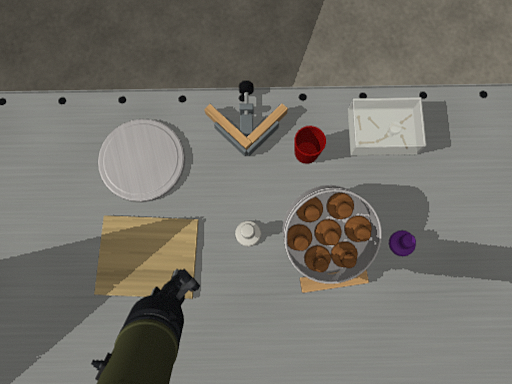

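Run:
```python
from h import *
it=[]
for c in((53.5,35),(53.6,-31.6),(-1.6,.7),(-5.1,63.9),(-3.8,-66.1)):
    B=FLOOR+RT[:,:2]@(np.array(c)/1000); it+=[(circ(B,RT,.03,.012),(255,0,0)),(circ(B,RT,.016,.052),(255,255,0))]
draw("top",cv2.imread("pics/top11.png"),it,270,420,175,295,5,"pics/o11.png")
print(r.read_state()["dq"].round(3))
```

```text
[-0.039  0.013 -0.005  0.002 -0.002 -0.   ]
```

View pics/o11.png

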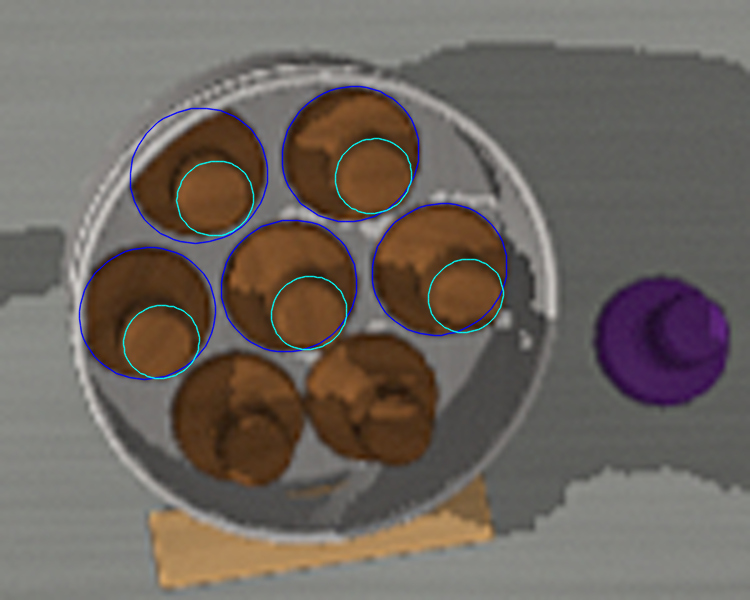

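Run:
```python
from h import *
from scipy.optimize import least_squares
a=cv2.imread("pics/top11.png");hsv=cv2.cvtColor(a,cv2.COLOR_BGR2HSV)
m=((hsv[:,:,1]>110)&((hsv[:,:,0]<16))).astype(np.uint8)
n,l,st,ce=cv2.connectedComponentsWithStats(m)
for i in range(1,n):
    if st[i,4]>200 and ce[i][0]>280 and ce[i][1]<280: print(st[i],ce[i].round(1))
crop=cv2.resize(a[190:228,292:360],None,fx=11,fy=11,interpolation=cv2.INTER_CUBIC);cv2.imwrite("pics/z.png",crop)
```

```text
[294 126  32  38 775] [308.8 143.7]
[327 193  27  26 549] [340.1 205.5]
[297 197  26  25 442] [310.4 210.1]
[345 216  27  26 557] [357.9 228.6]
[ 305  219   52   53 1614] [329.9 248.2]
[288 225  24  26 512] [299.  237.2]
```

View pics/z.png

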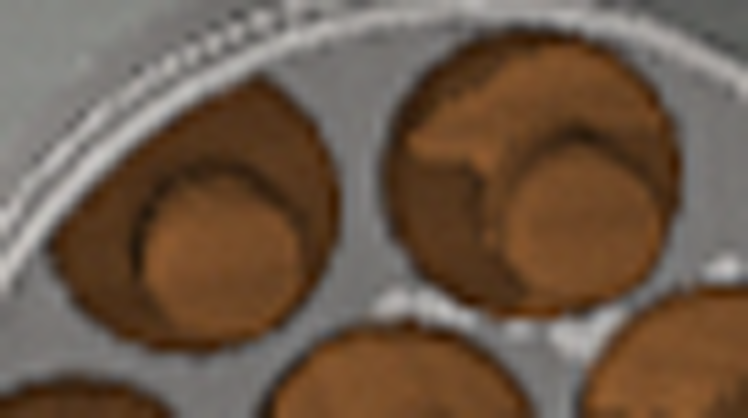

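Run:
```python
from h import *
from scipy.optimize import least_squares
for v in ([(340,200),(195,352),(55,255),(90,308),(290,325),(327,265),(310,125)],[(682,165),(535,318),(383,180),(408,265),(640,262),(535,28),(425,72),(645,75)]):
    px=(np.array(v)+.5)/11-.5+[292,190]
    P=(onplane("top",px,FLOOR+.010*RT[:,2],RT[:,2])-FLOOR)@RT
    q=least_squares(lambda c:np.hypot(P[:,0]-c[0],P[:,1]-c[1])-.03,P[:,:2].mean(0));print((q.x*1000).round(1),np.hypot(*q.x)*1000,(q.fun*1000).round(1))
```

```text
[55.9 34.8] 65.80599796599384 [-0.9 -0.5 -1.2 -1.5  1.3 -0.5 -2.1]
[ 53.3 -32.3] 62.28606935907859 [ 0.3 -0.5 -0.7 -0.  -0.8 -0.7  0.  -0.5]
```

```bash
python3 -c "
from workcell import r
print(r.finish_job())"
```

```text
the job is handed in; nothing more can be done
None
```

I picked both brown knobs off the plywood board and set them upright in the two free uphill slots of the tin. They went in along the tin's axis with the tool leaning 25 degrees, and the arm then withdrew to touch nothing. I handed the job in at about 17.3 s of robot time.

**Positions:** The last top picture shows six knobs round the middle one. The two placed knobs are centred at about (56, 35) and (53, −32) mm in the tin's frame. That leaves about 2 and 6 mm to the wall, and at least 2 mm to every neighbour.

**Standing flat:** I felt both knobs touch the floor at 5 to 9 N, with their contact heights within 0.3 mm of each other. In the top view their heads sit over their bases as they would on a knob standing upright in the tin.

**Left alone:** The red cup, the lid and the purple and white look-alikes are where they were.

**Small disagreements:** The left placed knob sits about 2.5 mm further uphill than I commanded, and the rim hides part of its base in the top view. The scene view agrees with the top view only to about 1 to 3 pixels, and the tin's front wall and the other knobs hide the new bases there.

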